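# Shut and cam-lock the pod storage box

## Task

Close the blue storage box: push its wooden lid down until it rests on the rubber seal, then swing the black latch lever on the lid a quarter turn clockwise (seen from above), from pointing out over the front to lying along the front edge, as far as it goes, so that its cam draws the lid tight onto the box. Leave the box shut and latched, and do not shift or knock over the honey jar, the green carton or the striped cup.

Things in the scene. Friction and masses are not known exactly. Their poses are not given: they have to be found in the camera images.
- storage_box: blue open box with coffee pods packed inside, 150 (x) x 210 (y) x 90 (z) mm, fixed. Origin: centre of its underside. x points to the hinged back, -x is the front (towards the robot), y left, z up. A black rubber seal strip along the top of the front wall stands 9 mm above the closed lid's underside, is springy (1.5 N a mm), and carries the lid until the latch draws it down
- lid (a joint): angle of the light wooden lid (rad): 0 = drawn tight, about 0.035 to 0.06 = resting loose on the seal, grows as it opens; starts ajar at 0.5 to 0.85. The lid is 154 x 214 x 12 mm, hinged along the box's top back edge. Friction hinge: it stays where it is left and about 3 N down at the front edge moves it
- lid_hinge (a point): point on the lid's hinge axis, mid-width, on the lid's underside; the axis runs along the box's y and stands 91 mm above the worktop, 75 mm behind the box's centre
- lid_front (a point): point on top of the lid, mid-width, 150 mm from the hinge axis and 4 mm behind the lid's front edge, 12 mm above the lid's underside; its frame is the lid's (x to the hinge, z up out of the top face)
- latch (a joint): angle of the latch lever on the lid (rad): 0 = unlocked, points straight out over the front edge (box -x); 1.57 = end stop, locked, lies parallel to the front edge pointing to the box's left (+y), so it turns clockwise seen from above. Starts at 0 to 0.2. It is stiff (about 1 to 6 N at the tip) and stays where it is left
- latch_pivot (a point): top of the latch hub (radius 16 mm) on its axis, 26 mm above the lid's top face, 40 mm behind lid_front. A cam tongue under the lid rides beneath a keeper on the front wall: it catches at 0.5 to 0.75 rad and has drawn the lid to 0 by about 1.2 rad, but only if the lid already rests on the seal; turned earlier it blocks the lid from closing
- latch_tip (a point): top of the lever near its end, 100 mm from the axis, 26 mm above the lid's top face. The lever is a black bar 18 mm wide, its underside 10 mm and its top 26 mm above the lid's top face, and it sticks out 56 mm or so past the lid's front edge when unlocked
- honey_jar: honey jar with a red cap, 61 mm across, 85 mm high, standing loose to the right of the box; origin at the centre of its underside
- green_carton: small green and white carton, 41 x 53 x 114 mm, standing loose to the left of the box; origin at the centre of its underside
- striped_cup: small white espresso cup with coloured stripes, 60 mm across without its handle, 49 mm high, standing loose in front of and to the left of the box; origin at the underside

How it is judged:
By the outcome, as a careful person would: the job done as asked, in the order asked, and still so for the second after the job is handed in, with the robot touching nothing.
It also fails if it takes over 42 s, if anything falls off the work surface, if the arm or the gripper's body presses on something with over 40 N, if the wrist force passes 120 N, or if a joint passes its speed limit or range.

## Robot

A 7-joint arm with a two-finger parallel gripper is mounted at the origin on a cart in front of the work surface, level with it; the furniture and walls round the work are solid. World frame = base frame: x ahead of the robot, y to its left, z up, the work surface at z = 0. Lengths are in mm, angles in rad, forces in N, time in s.
With the tool pointing down it reaches from about 400 to 875 mm from the base axis. Payload 4.4 kg.
Tool frame: the origin (TCP) lies midway between the tips of the shut fingers; the grasp point (between the pads) lies ctrl.grip_depth behind it (ctrl.grip_depth is the distance from the TCP to the grasp point, in mm); z points along the fingers, y is the line along which they close (so a half turn about z gives the same grasp; the last joint's range is limited). The gripper opens to 85 mm and grips with 20 to 120 N. Pads are 22 mm wide; open, the fingers measure 114 mm over their backs; the gripper's body (76 mm by 85 mm) begins 54 mm behind the grasp point. The pads swing forward as they close: fully open they stand 13 mm farther back than shut.
Start: joints at [-1.271, 0.628, 0.038, 1.517, -0.027, 0.996, -0.02], TCP at [232.48, 607.018, 231.313] pointing down, gripper open.
Joint ranges: [-3.06, 3.06], [-0.37, 2.12], [-1.25, 1.32], [0.18, 2.47], [-1.1, 4.24], [0.23, 1.98], [-2.94, 2.94]. Speed limits (rad/s): [2.57, 2.57, 3.14, 3.14, 3.14, 3.14, 3.14].

## Interface

Orientations are given as [roll, pitch, yaw] about the fixed x, y, z axes, in that order (R = Rz(yaw) Ry(pitch) Rx(roll)).
In Python, from cell import ctrl gives the robot as it stands.
- The arm moves only by the tool carry_out, never from a script. Its argument "deltas" is one flat list of numbers, 7 for each row, row after row: the turn, a rotation vector about the tool's x, y, z in degrees, then the shift along the tool's x, y, z in m, then the closure, from -1 (fully open) to 1 (shut). In form: [wx, wy, wz, dx, dy, dz, claw, wx, wy, wz, dx, dy, dz, claw, ...]. A call has 1 to 12 rows; each row shifts and turns the commanded pose from where the row before left it, along the tool's axes as they then stand; what a row does not reach is not made up. A row lasts 1/8 s, in which the tool goes at most 62.5 mm and 10.7 degrees, less where a joint would pass 70% of its speed; a pose out of reach is approached as far as the arm can. A call with a gripper value outside its range is refused whole. The fingers move at their own pace and stop on an object; the grip force is fixed at half the most. Time passes only in rows, so rows that do not move let the fingers close. It gives the time, the measured TCP pose, the force, the opening and the grip force at its end, in the units of the state.
- ctrl.read_state(): the state, without advancing time (a new reading comes with each control period).
- ctrl.get_image(name): name is "side" or "top" or "wrist"; returns the picture (420x560x3 uint8, red, green, blue); there is no depth.
- ctrl.calibration(name): a dict with "mtx" (3x3 intrinsics, pixels), "distortion" ([k1, k2, p1, p2, k3] as OpenCV has them; the pictures are not rectified), "R" (3x3) and "t" (3): a world point X has camera coordinates R X + t. Camera axes: x right, y down, z forward; pixel columns grow to the right and rows downward; lengths in mm; the calibration is good to about 2 mm. A picture is of the moment at which its call begins: read the wrist's pose just before it. calibration takes no time and is no camera call; for the wrist camera it gives the pose at the moment of the call.
- ctrl.finish_job(): hands the job in; it is judged then, once.
The state is a dict: "clock": time; "qpos": joint angles; "qd": joint speeds; "tau": joint torques, N m; "eef_pos": TCP position; "tool_rot": TCP orientation; "force": force on the tool from outside, world axes, zero at the start; "torque": the same for the moment, N m; "width": finger opening in mm; "gripper_force": force on a finger pad.
Only numpy, scipy, OpenCV 4.12 (cv2) and the standard library are available. Lean on these libraries where they do the work, as an engineer would, in place of code of your own. Each camera call takes 0.05 s, during which the arm holds its last target. There are 200 camera calls.

## Working session

There is one attempt and no reset: what is moved stays moved. The work goes in short steps, Python scripts to look and compute and a tool call to move; the robot and the scene stay as the last step left them, time stands still between calls to the robot, and variables do not carry over. Pictures are saved under pics/ and viewed, at most 10 in all, crops included, and the job is handed in when it is done.

Besides the shell and the picture viewer there is one more tool, called after "Call:" in YAML: its name, and indented under it one key for each argument. carry_out: Moves the arm, as the interface text tells. Its arguments: {"type":"object","properties":{"deltas":{"type":"array"}},"required":["deltas"]}

```bash
mkdir -p pics; ls
python3 - <<'E'
from cell import ctrl
import cv2,numpy as np
s=ctrl.read_state();print({k:np.round(v,3).tolist() for k,v in s.items()},ctrl.grip_depth)
for n in("side","top"):
    c=ctrl.calibration(n);print(n,np.round(c["mtx"],1).tolist(),c["distortion"],np.round(c["R"],3).tolist(),np.round(c["t"],1))
    cv2.imwrite(f"pics/{n}0.png",ctrl.get_image(n)[:,:,::-1])
E
```

```text
pics
{'clock': 0.0, 'qpos': [-1.271, 0.629, 0.038, 1.518, -0.027, 0.996, -0.02], 'qd': [-0.0, -0.001, 0.001, 0.001, 0.0, 0.001, 0.002], 'tau': [-0.0, -56.34, 1.227, -19.344, 0.011, 0.011, -0.0], 'eef_pos': [232.229, 606.423, 230.395], 'tool_rot': [-3.14, 0.0, 2.776], 'force': [-0.461, -1.125, -0.718], 'torque': [-0.004, 0.015, 0.031], 'gripper_force': 0.0, 'width': 85.449} 18.700000000000003
side [[414.7, 0.0, 281.3], [0.0, 414.7, 214.4], [0.0, 0.0, 1.0]] [0.01732585 0.         0.         0.         0.        ] [[-0.998, -0.061, 0.013], [-0.06, 0.87, -0.489], [0.019, -0.489, -0.872]] [ 514.    31.5 1138.8]
top [[502.4, 0.0, 276.0], [0.0, 502.4, 201.9], [0.0, 0.0, 1.0]] [0.05364245 0.         0.         0.         0.        ] [[-0.018, -1.0, -0.002], [-0.983, 0.018, -0.184], [0.184, -0.001, -0.983]] [  61.8  533.2 1333. ]
```

View pics/side0.png

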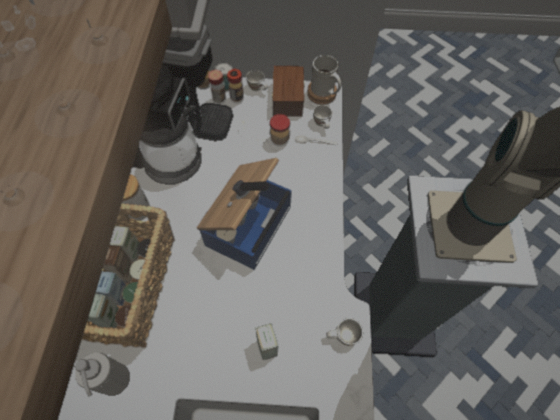

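View pics/top0.png

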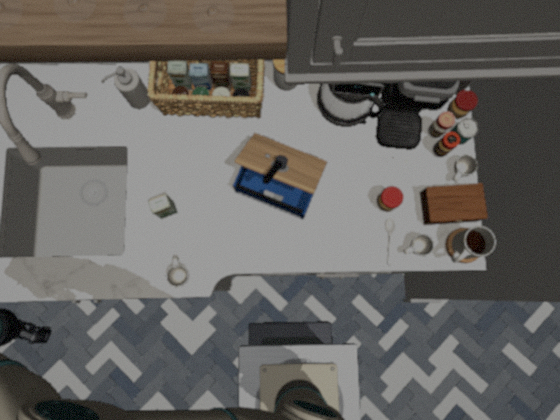

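The side view shows the ajar lid at about (240,195) with the lever at (248,186) and the box at (245,225). In the top view the box's front edge runs from about (236,185) to (305,213) and the lever from (281,161) to (267,180). The jar is at (390,198), the carton at (161,205) and the cup at (177,275). Next I'll measure the box and lid corners from contours.

```bash
cat > h.py <<'E'
import cv2,numpy as np
from cell import ctrl
def ray(c,uv):
    p=cv2.undistortPoints(np.array([[uv]],float),c["mtx"],np.array(c["distortion"],float))[0,0]
    R=np.array(c["R"]);t=np.array(c["t"]);return -R.T@t,R.T@np.array([p[0],p[1],1.])
def plane(c,uv,z):
    o,d=ray(c,uv);return o+d*(z-o[2])/d[2]
def tri(*obs):
    A=np.zeros((3,3));b=np.zeros(3);rs=[ray(c,uv) for c,uv in obs]
    for o,d in rs:
        d=d/np.linalg.norm(d);P=np.eye(3)-np.outer(d,d);A+=P;b+=P@o
    X=np.linalg.solve(A,b)
    return X,[float(np.linalg.norm(np.cross(X-o,d/np.linalg.norm(d)))) for o,d in rs]
def proj(c,X):
    return cv2.projectPoints(np.array(X,float).reshape(-1,3),cv2.Rodrigues(np.array(c["R"]))[0],np.array(c["t"],float),c["mtx"],np.array(c["distortion"],float))[0][:,0]
E
python3 - <<'E'
from h import *
a=cv2.imread("pics/side0.png")[150:275,190:310]; b=cv2.imread("pics/top0.png")[125:225,225:335]
f=lambda i,s:cv2.convertScaleAbs(cv2.resize(i,None,fx=s,fy=s,interpolation=cv2.INTER_CUBIC),alpha=2)
A=f(a,4);B=f(b,3.6);B=cv2.copyMakeBorder(B,0,A.shape[0]-B.shape[0],0,0,0) if B.shape[0]<A.shape[0] else B
B=B[:,:320] if 0 else B
cv2.imwrite("pics/sidec.png",A);cv2.imwrite("pics/topc.png",f(b,6)); print(A.shape)
c=ctrl.calibration("top")
for n,uv,z in(("jar",(390,198),85),("carton",(160,203),114),("cup",(177,275),49),("fl",(236,185),90),("fr",(305,213),90),("lev",(281,161),150)): print(n,plane(c,uv,z).round())
w=ctrl.calibration("wrist");print(w["mtx"][0],np.round(np.array(w["R"]),3),-np.array(w["R"]).T@w["t"])
E
```

```text
(500, 480, 3)
jar [ 532. -253.   85.]
carton [525. 355. 114.]
cup [340. 320.  49.]
fl [575. 159.  90.]
fr [495. -25.  90.]
lev [623.  37. 150.]
[312.46708678   0.         281.720102  ] [[ 0.358  0.934 -0.   ]
 [ 0.895 -0.344  0.284]
 [ 0.265 -0.102 -0.959]] [164.67948204 631.81072847 372.68038066]
```

View pics/sidec.png

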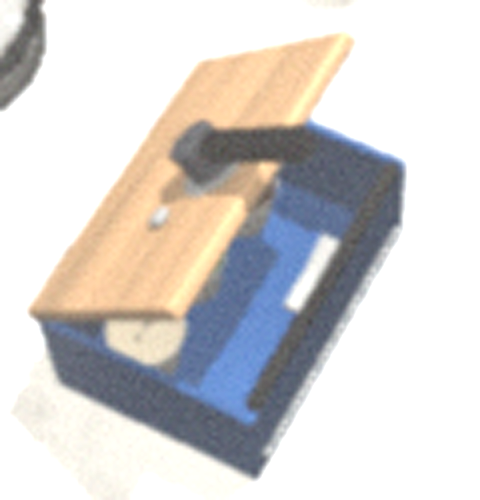

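View pics/topc.png

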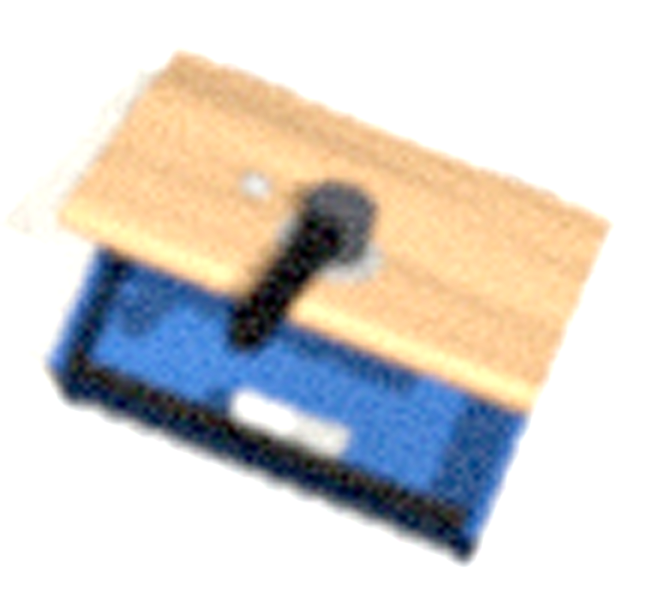

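The crops give these corners. In the side crop (x4) the lid is at (32,313), (205,62), (352,40), (183,310), the box front top at (403,160) and (265,425), and the hub top at (195,138). In the top crop (x6) the lid is at (175,52), (610,225), (527,408), (65,215), the front wall at (55,368) and (472,550), the hub at (340,205) and the lever end at (247,335).

Run:
```python
from h import *
S=ctrl.calibration("side");T=ctrl.calibration("top")
s=lambda x,y:(190+x/4-.4,150+y/4-.4); t=lambda x,y:(225+x/6-.4,125+y/6-.4)
P={}
for n,a,b in(("lidBL",(32,313),(175,52)),("lidBR",(205,62),(610,225)),("lidFR",(352,40),(527,408)),("lidFL",(183,312),(65,215)),("boxFR",(403,160),(472,550)),("boxFL",(268,425),(55,368)),("hub",(195,138),(340,205)),("tip",(310,143),(247,335))):
    P[n],e=tri((S,s(*a)),(T,t(*b)));print(n,P[n].round(1),np.round(e[0],1))
n=lambda a,b:round(float(np.linalg.norm(P[a]-P[b])),1)
print(n("lidBL","lidBR"),n("lidFL","lidFR"),n("lidBL","lidFL"),n("lidBR","lidFR"),n("boxFL","boxFR"))
y=lambda a,b:np.arctan2(-(P[a]-P[b])[0],(P[a]-P[b])[1])
print([y(*q) for q in(("lidBL","lidBR"),("lidFL","lidFR"),("boxFL","boxFR"))])
```

```text
lidBL [713.7 108.7 104.6] 0.3
lidBR [629.3 -84.5 105. ] 0.3
lidFR [528.2 -38.  200.2] 0.7
lidFL [610.1 151.1 202.1] 1.9
boxFR [489.9 -20.6  96.3] 4.5
boxFL [568.6 165.5  90.4] 3.7
hub [615.   37.  198.8] 0.2
tip [545.2  75.4 260.1] 1.1
210.9 206.1 148.4 146.5 202.1
[np.float64(-0.4115820183948096), np.float64(-0.4089490554547566), np.float64(-0.40031836167514334)]
```

Yaw is about -0.411 rad, and the lid widths and depths match the text (211/148 against 214/154). I take the hinge at about (664,15), with the lid at about 0.72 to 0.76 rad. Now I'll rise, shut the fingers and travel over the box.

Call:
carry_out:
  deltas: [0, 0, 2.6, 0, 0, -0.055, 1, 0, 0, 0, 0, 0, -0.055, 1]

```text
clock: 0.35
eef_pos: [232.3, 606.4, 341.5]
tool_rot: [-3.139, 0.0, 2.73]
force: [0.5, 2.0, -0.5]
width: 51.8
gripper_force: 0.0
```

Call:
carry_out:
  deltas: [0, 0, 0, -0.0443, -0.0362, 0, 1, 0, 0, 0, -0.0443, -0.0362, 0, 1, 0, 0, 0, -0.0443, -0.0362, 0, 1, 0, 0, 0, -0.0443, -0.0362, 0, 1, 0, 0, 0, -0.0443, -0.0362, 0, 1, 0, 0, 0, -0.0443, -0.0362, 0, 1, 0, 0, 0, -0.0443, -0.0362, 0, 1, 0, 0, 0, -0.0443, -0.0362, 0, 1, 0, 0, 0, -0.0443, -0.0362, 0, 1, 0, 0, 0, -0.0443, -0.0362, 0, 1, 0, 0, 0, -0.0443, -0.0362, 0, 1, 0, 0, 0, -0.0443, -0.0362, 0, 1]

```text
clock: 1.85
eef_pos: [546.6, -5.2, 341.1]
tool_rot: [3.141, -0.0, 2.731]
force: [0.5, 0.6, -0.7]
width: -0.0
gripper_force: 0.0
```

Call:
carry_out:
  deltas: [0, 0, 0, 0, 0, 0, 1, 0, 0, 0, 0, 0, 0, 1]

```text
clock: 2.1
eef_pos: [545.7, -3.1, 340.7]
tool_rot: [3.141, -0.002, 2.73]
force: [-0.9, -0.2, -0.3]
width: 0.0
gripper_force: 0.0
```

Run:
```python
from h import *
import pickle
s=ctrl.read_state();print(np.round(s["eef_pos"],1),np.round(s["tool_rot"],3),np.round(s["qpos"],2),s["width"],s["clock"])
c=ctrl.calibration("wrist");i=ctrl.get_image("wrist")
pickle.dump(c,open("w1.pkl","wb"));cv2.imwrite("pics/w1.png",cv2.convertScaleAbs(i[:,:,::-1],alpha=1.6))
```

```text
[545.7  -3.1 340.7] [ 3.141e+00 -2.000e-03  2.730e+00] [-0.23  0.38  0.27  1.66 -0.11  1.12  1.23] 0.017225579289803193 2.1
```

View pics/w1.png

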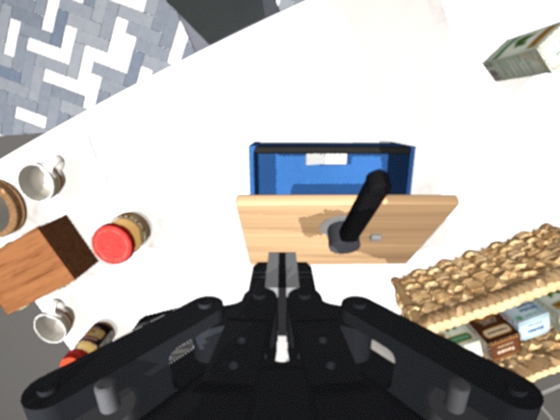

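The wrist view shows the box square to the tool. The front wall's corners are at (250,143) and (413,146), the lid's front top edge runs from (238,198) to (455,196), the hub is at (345,232) and the lever tip at (378,180). I'll check these against the other views.

Run:
```python
from h import *
import pickle
S=ctrl.calibration("side");T=ctrl.calibration("top");W=pickle.load(open("w1.pkl","rb"))
s=lambda x,y:(190+x/4-.4,150+y/4-.4); t=lambda x,y:(225+x/6-.4,125+y/6-.4)
bx=np.array([.917,-.400,0]);by=np.array([.4,.917,0]);H=np.array([664.3,15.2,91])
for n,w,a,b in(("lidFR",(238,198),(352,40),(527,408)),("lidFL",(455,196),(183,312),(65,215)),("boxFR",(250,143),(403,160),(472,550)),("boxFL",(413,146),(268,425),(55,368)),("hub",(345,232),(195,138),(340,205)),("tip",(378,176),(310,143),(247,335))):
    X,e=tri((W,w),(S,s(*a)),(T,t(*b)));d=X-H;print(n,X.round(1),np.round(e,1),"box frame from hinge",(d@bx).round(1),(d@by).round(1),X[2].round(1))
for w in((250,143),(413,146)):
    d=plane(W,w,93)-H;print((d@bx).round(1),(d@by).round(1))
```

```text
lidFR [528.1 -39.  199.4] [1.4 0.8 1.3] box frame from hinge -103.2 -104.2 199.4
lidFL [610.1 150.3 198.8] [1.5 1.4 2.8] box frame from hinge -103.7 102.2 198.8
boxFR [489.6 -20.6  96.3] [0.6 4.8 4.3] box frame from hinge -145.9 -102.8 96.3
boxFL [570.2 164.9  89.6] [3.2 5.3 2.1] box frame from hinge -146.1 99.7 89.6
hub [611.7  37.4 193.7] [9.2 4.8 4.7] box frame from hinge -57.1 -0.7 193.7
tip [544.9  74.6 258.1] [1.3 0.7 1.9] box frame from hinge -133.2 6.8 258.1
-146.2 -103.4
-143.3 98.9
```

Measurements agree within a few mm. Now I'll descend to just above the lid, right of the lever, then follow the lid's arc.

Call:
carry_out:
  deltas: [0, 0, 0, -0.016, 0, 0.034, 1, 0, 0, 0, 0, 0, 0.051, 1, 0, 0, 0, 0, 0, 0.051, 1, 0, 0, 0, 0, 0, 0, 1]

```text
clock: 2.65
eef_pos: [557.6, -7.9, 202.4]
tool_rot: [-3.139, -0.008, 2.733]
force: [-0.6, 0.4, 0.8]
width: 0.4
gripper_force: 0.0
```

Call:
carry_out:
  deltas: [0, 0, 0, 0, 0, 0.012, 1, 0, 0, 0, 0.004, 0, 0.006, 1, 0, 0, 0, 0.005, 0, 0.006, 1, 0, 0, 0, 0.004, 0, 0.006, 1, 0, 0, 0, 0.004, 0, 0.006, 1, 0, 0, 0, 0, 0, 0, 1]

```text
clock: 3.4
eef_pos: [544.4, -3.2, 168.7]
tool_rot: [-3.141, -0.001, 2.731]
force: [-0.1, 0.3, 0.1]
width: -0.1
gripper_force: 0.0
```

Call:
carry_out:
  deltas: [0, 0, 0, 0.004, 0, 0.006, 1, 0, 0, 0, 0.004, 0, 0.006, 1, 0, 0, 0, 0.003, 0, 0.006, 1]

```text
clock: 3.78
eef_pos: [535.0, 1.1, 150.8]
tool_rot: [-3.141, 0.0, 2.73]
force: [-0.5, -0.3, 0.2]
width: -0.0
gripper_force: 0.4
```

Run:
```python
from h import *
i=ctrl.get_image("wrist");a=cv2.convertScaleAbs(i[:,:,::-1],alpha=1.6)[0:300,100:560]
b=cv2.resize(cv2.convertScaleAbs(ctrl.get_image("side")[120:275,180:330,::-1],alpha=1.8),(290,300))
cv2.imwrite("pics/m2.png",np.hstack([a,b]));print(ctrl.read_state()["force"])
```

```text
[-0.00787359  0.06019439 -0.18529521]
```

View pics/m2.png

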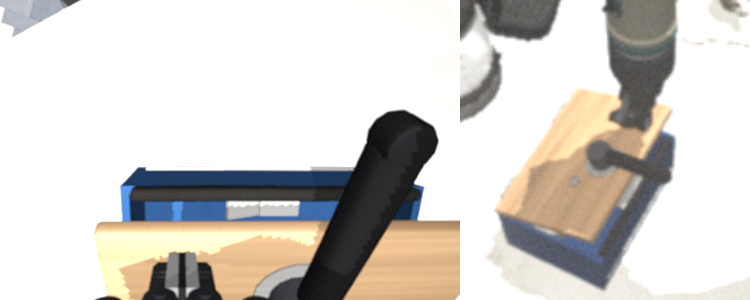

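The lid is following the fingers down (left: lid front edge at row 225, right: lid partly closed, fingers on its right front). Continuing.

Call:
carry_out:
  deltas: [0, 0, 0, 0.003, 0, 0.006, 1, 0, 0, 0, 0.003, 0, 0.006, 1, 0, 0, 0, 0.003, 0, 0.006, 1, 0, 0, 0, 0.002, 0, 0.006, 1, 0, 0, 0, 0.002, 0, 0.006, 1, 0, 0, 0, 0.001, 0, 0.004, 1]

```text
clock: 4.62
eef_pos: [522.0, 6.8, 116.8]
tool_rot: [-3.141, -0.001, 2.73]
force: [-0.2, -0.2, 0.5]
width: 0.1
gripper_force: 0.3
```

Call:
carry_out:
  deltas: [0, 0, 0, 0, 0, 0.002, 1, 0, 0, 0, 0, 0, 0.002, 1, 0, 0, 0, 0, 0, 0, 1]

```text
clock: 5.0
eef_pos: [522.2, 6.7, 113.2]
tool_rot: [-3.142, -0.0, 2.73]
force: [0.4, -0.3, 0.2]
width: 0.1
gripper_force: 0.0
```

Call:
carry_out:
  deltas: [0, 0, 0, 0, 0, 0.002, 1, 0, 0, 0, 0, 0, 0.001, 1]

```text
clock: 5.25
eef_pos: [522.3, 6.8, 110.4]
tool_rot: [3.141, -0.0, 2.73]
force: [-0.0, 0.6, 4.1]
width: -0.2
gripper_force: 1.5
```

Call:
carry_out:
  deltas: [0, 0, 0, 0, 0, 0.001, 1, 0, 0, 0, 0, 0, 0.001, 1]

```text
clock: 5.5
eef_pos: [522.1, 6.9, 108.5]
tool_rot: [3.142, -0.001, 2.73]
force: [-2.1, 1.9, 6.5]
width: -0.0
gripper_force: 3.0
```

Call:
carry_out:
  deltas: [0, 0, 0, 0, 0, 0.001, 1, 0, 0, 0, 0, 0, 0, 1]

```text
clock: 5.75
eef_pos: [521.9, 6.9, 107.5]
tool_rot: [3.142, -0.001, 2.731]
force: [-1.9, 1.4, 5.0]
width: -0.2
gripper_force: 2.8
```

The seal is taking load (about 5 N at z=107.5, which agrees with 0.03 rad). One more mm, then I'll lift, go out in front to the right of the lever, and look.

Call:
carry_out:
  deltas: [0, 0, 0, 0, 0, 0.001, 1, 0, 0, 0, 0, 0, 0, 1, 0, 0, 0, 0, 0, -0.015, 1, 0, 0, 0, 0.03, 0, -0.025, 1, 0, 0, 0, 0.042, 0, 0, 1, 0, 0, 0, 0, 0, 0, 1, 0, 0, 0, 0, 0, 0, 1]

```text
clock: 6.62
eef_pos: [457.7, 35.4, 146.9]
tool_rot: [3.141, 0.002, 2.73]
force: [0.5, 0.6, -0.4]
width: 0.0
gripper_force: 0.0
```

Run:
```python
from h import *
import pickle
s=ctrl.read_state();print(s["eef_pos"],s["tool_rot"]);c=ctrl.calibration("wrist")
i=ctrl.get_image("wrist");a=cv2.convertScaleAbs(i[:,:,::-1],alpha=1.6)[0:400,150:560]
cv2.imwrite("pics/side3.png",ctrl.get_image("side")[:,:,::-1])
b=cv2.resize(cv2.convertScaleAbs(cv2.imread("pics/side3.png")[150:275,190:310],alpha=1.8),(384,400),interpolation=cv2.INTER_CUBIC)
cv2.imwrite("pics/m3.png",np.hstack([a,b]));pickle.dump(c,open("w3.pkl","wb"))
```

```text
[457.67755609  35.39245776 146.92897914] [3.14065435e+00 2.34235203e-03 2.73044329e+00]
```

View pics/m3.png

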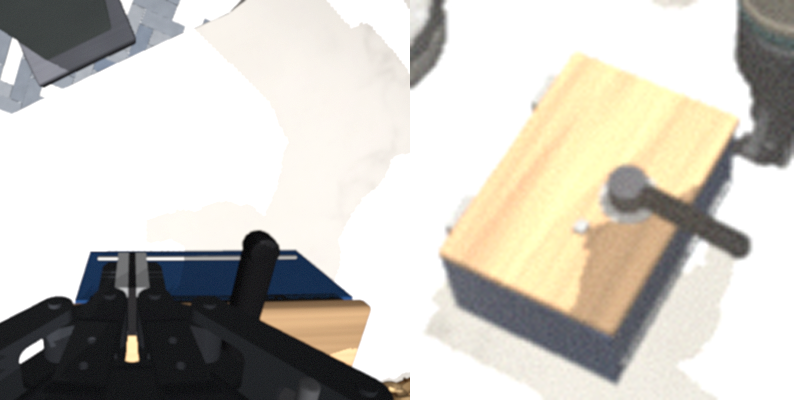

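The lid now rests on the box. The hub is at side pixel (258,208) and the lever end at (293,226), or wrist (410,238), still pointing out over the front.

Run:
```python
from h import *
import pickle
S=ctrl.calibration("side");W=pickle.load(open("w3.pkl","rb"))
bx=np.array([.917,-.400,0]);by=np.array([.4,.917,0]);H=np.array([664.3,15.2,91])
f=lambda X:(((X-H)@bx).round(1),((X-H)@by).round(1))
for n,X in(("hub",plane(S,(258.2,208.2),133)),("tip side",plane(S,(293,225),136)),("tip wrist",plane(W,(411,242),136)),("tip tri",tri((S,(293,225)),(W,(411,242)))[0])): print(n,X.round(1),f(X))
i=cv2.imread("pics/side3.png")
for q in((605,335),(738,120),(445,255),(577,55)):
    p=((q[0]-410)/3.2+189.6,q[1]/3.2+149.6);print("lid corner",f(plane(S,p,108 if q[0]>600 else 103)))
```

```text
hub [569.1  60.2 133. ] (np.float64(-105.3), np.float64(3.2))
tip side [482.9 101.9 136. ] (np.float64(-201.0), np.float64(7.0))
tip wrist [476.1 101.9 136. ] (np.float64(-207.2), np.float64(4.3))
tip tri [480.8 101.7 132. ] (np.float64(-202.8), np.float64(5.9))
lid corner (np.float64(-141.4), np.float64(108.7))
lid corner (np.float64(-144.7), np.float64(-104.3))
lid corner (np.float64(-0.2), np.float64(105.0))
lid corner (np.float64(3.4), np.float64(-103.0))
```

Pivot is at about (-106, 0) in the hinge frame, and the TCP is 91 mm out and 64 mm to the right of it. I'll lower beside the lever, approach it, and start the arc.

Call:
carry_out:
  deltas: [0, 0, 0, 0, 0, 0.031, 1, 0, 0, 0, 0, 0.02, 0, 1, 0, 0, 0, 0, 0.018, 0, 1, 0, 0, 0, 0, 0, 0, 1]

```text
clock: 7.22
eef_pos: [472.8, 71.8, 115.4]
tool_rot: [3.14, 0.001, 2.733]
force: [0.2, 0.1, -0.0]
width: -0.2
gripper_force: 0.0
```

Call:
carry_out:
  deltas: [0, 0, 5, 0.0018, 0.008, 0, 1, 0, 0, 5, 0.0018, 0.008, 0, 1, 0, 0, 5, 0.0018, 0.008, 0, 1, 0, 0, 5, 0.0018, 0.008, 0, 1]

```text
clock: 7.72
eef_pos: [481.4, 100.7, 115.5]
tool_rot: [-3.141, -0.0, 2.378]
force: [-1.4, -0.1, -1.0]
width: -0.4
gripper_force: 0.4
```

```bash
cat > st.py <<'E'
from h import *
s=ctrl.read_state();P=np.array([664.3,15.2])-106*np.array([.917,-.4])
y=s["tool_rot"][2];d=s["eef_pos"][:2]-P
print(s["clock"],s["eef_pos"].round(1) if hasattr(s["eef_pos"],"round") else s["eef_pos"],"turn",np.degrees(2.730-y).round(1),"radial",(d@[np.cos(y),np.sin(y)]).round(1),"lat",(d@[np.sin(y),-np.cos(y)]).round(1),"F",np.round(s["force"],1),np.round(s["qpos"],2))
E
python3 st.py
```

```text
7.725 [481.4 100.7 115.5] turn 20.2 radial 91.7 lat -28.2 F [-1.4 -0.1 -1. ] [-0.47  0.61  0.31  2.07 -0.36  0.52  0.91]
```

Call:
carry_out:
  deltas: [0, 0, 5, 0.002, 0.0084, 0, 1, 0, 0, 5, 0.002, 0.0084, 0, 1, 0, 0, 5, 0.002, 0.0084, 0, 1, 0, 0, 5, 0.002, 0.0084, 0, 1]

```text
clock: 8.22
eef_pos: [502.3, 128.0, 115.4]
tool_rot: [-3.14, -0.0, 2.029]
force: [-1.4, 0.2, -1.5]
width: 0.3
gripper_force: 0.6
```

```bash
python3 st.py
python3 - <<'E'
from h import *
b=lambda n,y0,y1,x0,x1:cv2.resize(cv2.convertScaleAbs(ctrl.get_image(n)[y0:y1,x0:x1,::-1],alpha=1.8),(390,400),interpolation=cv2.INTER_CUBIC)
cv2.imwrite("pics/m4.png",np.hstack([b("side",150,275,190,312),b("top",125,225,225,322)]))
E
```

```text
8.225 [502.3 128.  115.4] turn 40.2 radial 91.8 lat -27.0 F [-1.4  0.2 -1.5] [-0.58  0.65  0.42  2.   -0.47  0.59  0.62]
```

View pics/m4.png

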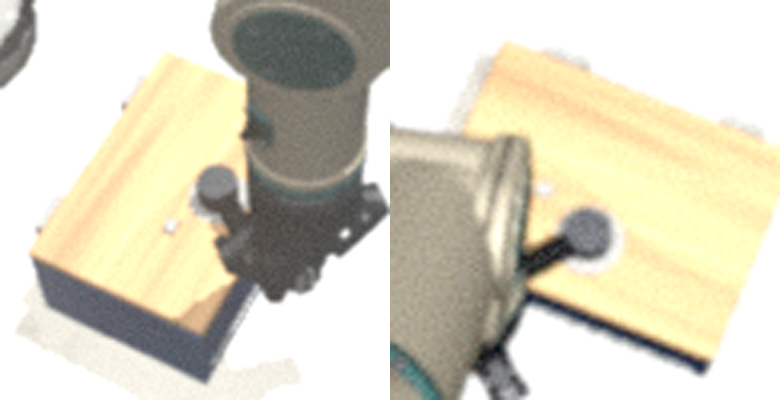

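The lever is following the fingers at about 40°, with the lid flat. Continuing the arc.

Call:
carry_out:
  deltas: [0, 0, 5, 0.0022, 0.0084, 0, 1, 0, 0, 5, 0.0022, 0.0084, 0, 1, 0, 0, 5, 0.0022, 0.0084, 0, 1, 0, 0, 5, 0.0022, 0.0084, 0, 1]

```text
clock: 8.82
eef_pos: [528.8, 146.8, 114.4]
tool_rot: [-3.136, 0.0, 1.682]
force: [-2.7, -1.3, -2.4]
width: -0.4
gripper_force: 1.4
```

Call:
carry_out:
  deltas: [0, 0, 4, 0.0018, 0.0068, 0, 1, 0, 0, 4, 0.0018, 0.0068, 0, 1, 0, 0, 4, 0.0018, 0.0068, 0, 1, 0, 0, 4, 0.0018, 0.0068, 0, 1]

```text
clock: 9.32
eef_pos: [556.9, 154.6, 114.8]
tool_rot: [-3.138, 0.001, 1.403]
force: [-1.1, 0.3, -2.2]
width: 0.3
gripper_force: 1.1
```

```bash
python3 st.py
```

```text
9.325 [556.9 154.6 114.8] turn 76.0 radial 93.9 lat -26.2 F [-1.1  0.3 -2.2] [-0.69  0.77  0.61  1.84 -0.63  0.75  0.1 ]
```

Call:
carry_out:
  deltas: [0, 0, 4, 0.0018, 0.0068, 0, 1, 0, 0, 4, 0.0018, 0.0068, 0, 1, 0, 0, 4, 0.0018, 0.0068, 0, 1]

```text
clock: 9.7
eef_pos: [578.1, 155.1, 114.8]
tool_rot: [-3.138, 0.001, 1.194]
force: [-1.4, 0.5, -1.0]
width: -0.1
gripper_force: 1.0
```

Call:
carry_out:
  deltas: [0, 0, 2, 0.0008, 0.003, 0, 1, 0, 0, 0, 0, 0.002, 0, 1]

```text
clock: 9.95
eef_pos: [584.0, 154.2, 115.1]
tool_rot: [-3.14, 0.0, 1.161]
force: [-1.7, 1.3, -1.1]
width: 0.1
gripper_force: 0.9
```

```bash
python3 st.py
```

```text
9.95 [584.  154.2 115.1] turn 89.9 radial 95.3 lat -23.0 F [-1.7  1.3 -1.1] [-0.7   0.81  0.68  1.77 -0.68  0.82 -0.1 ]
```

Now pushing straight (tool y = box +x) in small steps until the end stop is felt.

Call:
carry_out:
  deltas: [0, 0, 0, 0, 0.0015, 0, 1, 0, 0, 0, 0, 0.0015, 0, 1]

```text
clock: 10.2
eef_pos: [587.2, 153.2, 115.3]
tool_rot: [-3.141, -0.0, 1.16]
force: [-1.7, 0.9, -1.4]
width: 0.2
gripper_force: 0.8
```

Call:
carry_out:
  deltas: [0, 0, 0, 0, 0.0015, 0, 1, 0, 0, 0, 0, 0, 0, 1]

```text
clock: 10.45
eef_pos: [587.9, 153.0, 115.2]
tool_rot: [-3.14, -0.0, 1.16]
force: [-4.5, 1.3, 0.2]
width: 0.1
gripper_force: 2.4
```

Call:
carry_out:
  deltas: [0, 0, 0, 0, 0.0015, 0, 1, 0, 0, 0, 0, 0, 0, 1]

```text
clock: 10.7
eef_pos: [588.2, 152.9, 115.0]
tool_rot: [-3.137, 0.0, 1.16]
force: [-6.6, 2.6, 3.4]
width: -0.0
gripper_force: 3.6
```

The TCP stalls and the force climbs, so this looks like the end stop. One more small push, then back off, rise and check.

Call:
carry_out:
  deltas: [0, 0, 0, 0, 0.002, 0, 1, 0, 0, 0, 0, 0.001, 0, 1, 0, 0, 0, 0, 0, 0, 1]

```text
clock: 11.08
eef_pos: [588.7, 152.8, 114.7]
tool_rot: [-3.132, 0.0, 1.161]
force: [-11.2, 3.5, 5.9]
width: 0.0
gripper_force: 6.0
```

Call:
carry_out:
  deltas: [0, 0, 0, 0, -0.008, 0, 1, 0, 0, 0, 0, -0.02, 0, 1, 0, 0, 0, 0, 0, -0.05, 1, 0, 0, 0, 0, 0, -0.06, 1, 0, 0, 0, 0, 0, -0.06, 1, 0, 0, 0, 0, -0.06, 0, 1, 0, 0, 0, 0, -0.05, 0, 1, 0, 0, 0, 0, 0, 0, 1, 0, 0, 0, 0, 0, 0, 1]

```text
clock: 12.2
eef_pos: [468.0, 205.7, 286.1]
tool_rot: [3.138, -0.002, 1.16]
force: [-0.2, -1.1, 0.3]
width: -0.1
gripper_force: 0.0
```

Run:
```python
from h import *
b=lambda n,y0,y1,x0,x1:cv2.resize(cv2.convertScaleAbs(ctrl.get_image(n)[y0:y1,x0:x1,::-1],alpha=1.8),(390,400),interpolation=cv2.INTER_CUBIC)
cv2.imwrite("pics/m5.png",np.hstack([b("side",150,275,190,312),b("top",125,225,225,322)]))
cv2.imwrite("pics/top5.png",cv2.convertScaleAbs(ctrl.get_image("top")[:,:,::-1],alpha=1.6))
```

```text
(no output)
```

View pics/m5.png

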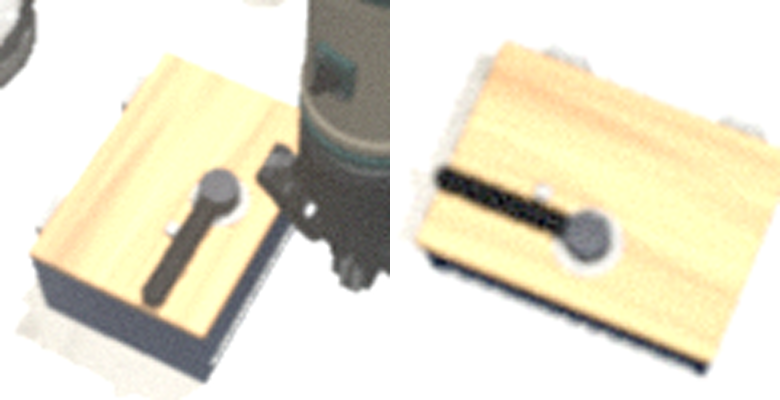

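View pics/top5.png

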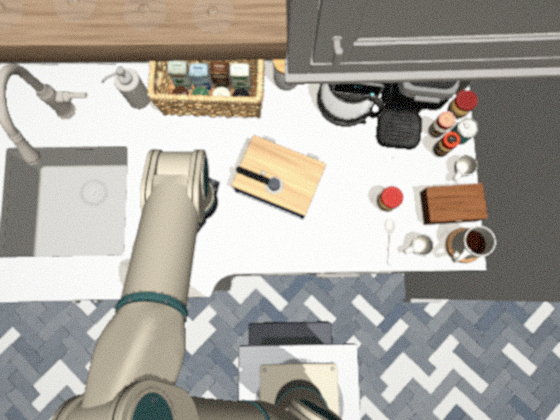

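The lever lies parallel to the front edge against the white stop pin (slope 0.41 for both in the top view), and the lid is down. The jar is at (390,198), unmoved. The arm hides the carton and cup from above, so I'll compare the side picture with the first one.

Run:
```python
from h import *
a=cv2.imread("pics/side0.png");b=ctrl.get_image("side")[:,:,::-1]
for n,(x0,x1,y0,y1) in dict(carton=(245,290,310,365),cup=(322,370,310,355),jar=(262,298,108,150)).items():
    p,q=[cv2.cvtColor(np.ascontiguousarray(i[y0:y1,x0:x1]),6).astype(np.float32) for i in(a,b)]
    print(n,np.abs(p-q).mean().round(2),np.round(cv2.phaseCorrelate(p,q),2) if 0 else cv2.phaseCorrelate(p,q))
```

```text
carton 16.59 ((0.5547019280183854, -0.20775919596028913), 0.576885459334762)
cup 13.87 ((-0.20447738873001953, 0.5372055752847551), 0.7929495603949935)
jar 28.08 ((-0.29095486842746254, 0.3043917052148437), 0.6581662019093831)
```

Shifts are under 0.6 px, but the differences are large. I'll raise the arm and compare object centroids against both original views.

Call:
carry_out:
  deltas: [0, 0, 0, 0, 0, -0.05, 1, 0, 0, 0, 0, -0.05, 1, 0, 0, 0, 0, -0.05, 0, 1, 0, 0, 0, 0, -0.05, 0, 1, 0, 0, 0, 0, 0, 0, 1]

```text
validation failed for argument at $.de...
```

Run:
```python
from h import *
for v,R in dict(side=dict(carton=(245,290,310,365),cup=(322,370,310,355),jar=(262,298,108,150)),top=dict(carton=(140,182,185,225),cup=(160,195,250,290),jar=(372,408,180,215))).items():
    a=cv2.imread(f"pics/{v}0.png");b=ctrl.get_image(v)[:,:,::-1]
    for n,(x0,x1,y0,y1) in R.items():
        p,q=[cv2.GaussianBlur(np.ascontiguousarray(i[y0:y1,x0:x1]),(0,0),1).astype(np.float32) for i in(a,b)]
        r=cv2.matchTemplate(q,p[5:-5,5:-5],cv2.TM_CCOEFF_NORMED);_,m,_,l=cv2.minMaxLoc(r)
        print(v,n,"means",p.mean().round(1),q.mean().round(1),"corr",round(m,3),"shift px",(l[0]-5,l[1]-5))
```

```text
side carton means 144.6 133.8 corr 0.78 shift px (0, -1)
side cup means 139.9 137.7 corr 0.859 shift px (0, 0)
side jar means 107.2 92.4 corr 0.4 shift px (-1, 0)
top carton means 141.6 115.6 corr -0.101 shift px (-5, -5)
top cup means 143.9 107.6 corr 0.063 shift px (5, 5)
top jar means 117.8 119.9 corr 1.0 shift px (0, 0)
```

Call:
carry_out:
  deltas: [0, 0, 0, 0, 0, -0.05, 1, 0, 0, 0, 0, 0, -0.05, 1, 0, 0, 0, -0.04, 0.03, 0, 1, 0, 0, 0, -0.04, 0.03, 0, 1, 0, 0, 0, -0.04, 0.03, 0, 1, 0, 0, 0, -0.04, 0.03, 0, 1, 0, 0, 0, -0.04, 0.03, 0, 1, 0, 0, 0, -0.04, 0.03, 0, 1, 0, 0, 0, 0, 0, 0, 1, 0, 0, 0, 0, 0, 0, 1]

```text
clock: 13.75
eef_pos: [535.4, -85.9, 384.9]
tool_rot: [-3.141, -0.0, 1.159]
force: [-0.3, 1.5, -0.7]
width: -0.1
gripper_force: 0.0
```

Run:
```python
from h import *
for v,R in dict(side=dict(carton=(245,290,310,365),cup=(322,370,310,355),jar=(262,298,108,150)),top=dict(carton=(140,182,185,225),cup=(160,195,250,290),jar=(372,408,180,215))).items():
    a=cv2.imread(f"pics/{v}0.png");b=ctrl.get_image(v)[:,:,::-1]
    for n,(x0,x1,y0,y1) in R.items():
        p,q=[cv2.GaussianBlur(np.ascontiguousarray(i[y0:y1,x0:x1]),(0,0),1).astype(np.float32) for i in(a,b)]
        r=cv2.matchTemplate(q,p[5:-5,5:-5],cv2.TM_CCOEFF_NORMED);_,m,_,l=cv2.minMaxLoc(r)
        print(v,n,"means",p.mean().round(1),q.mean().round(1),"corr",round(m,3),"shift px",(l[0]-5,l[1]-5))
```

```text
side carton means 144.6 135.9 corr 0.878 shift px (0, 0)
side cup means 139.9 128.8 corr 0.828 shift px (0, 0)
side jar means 107.2 107.2 corr 1.0 shift px (0, 0)
top carton means 141.6 138.7 corr 0.999 shift px (0, 0)
top cup means 143.9 133.7 corr 0.832 shift px (0, 0)
top jar means 117.8 116.0 corr 0.999 shift px (0, 0)
```

None of the three objects has shifted in either view, and the box is shut and latched. Handing in.

```bash
python3 -c "
from cell import ctrl
print(ctrl.finish_job())"
```

```text
the job is handed in; nothing more can be done
None
```

I pushed the lid down onto the seal, turned the latch to its end stop and handed the job in at about 14 s; camera checks showed the lever lying along the front edge and no shift of the jar, carton or cup, though the result of the judging was not returned.

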